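Set the pressed coffee-ground pots out to dry in order of size

ROBOT

A 7-joint arm with a two-finger parallel gripper is mounted at the origin on the work surface. World frame = base frame: x ahead of the robot, y to its left, z up, the work surface at z = 0. Lengths are in m, angles in rad, forces in N, time in s.
With the tool pointing down it reaches from about 0.425 to 0.925 m from the base axis. Payload 6.8 kg.
Tool frame: the origin (TCP) lies on the centre line of the jaws, within the pads' length; the fingertips stand 19 mm ahead of it and the grasp point (between the pads) is the TCP; z points along the fingers, y is the line along which they close (so a half turn about z gives the same grasp; the last joint's range is limited). The gripper opens to 85 mm and grips with 20 to 120 N. Pads are 22 mm wide; open, the fingers measure 114 mm over their backs; the gripper's body (76 mm by 85 mm) begins 54 mm behind the grasp point. The pads swing forward as they close: fully open they stand 13 mm farther back than shut.
Start: joints at [-1.242, 0.477, 0.022, 1.555, -0.011, 1.109, -0.083], TCP at [0.286, 0.612, 0.25] pointing down, gripper open.
Joint ranges: [-2.96, 2.96], [-0.34, 2.1], [-1.41, 1.46], [0.24, 2.44], [-1.37, 4.51], [0.17, 1.92], [-2.96, 2.96]. Speed limits (rad/s): [2.39, 2.39, 3.14, 3.14, 3.14, 3.14, 3.14].

INTERFACE

Orientations are given as a rotation vector (axis times angle).
In Python, from bench import r gives the robot as it stands. The module is installed in compiled form; this text tells all that it offers.
- The arm moves only by the tool arm_command, never from a script. Its argument "rows" is a list of rows, each an object of numbers: "fingers": the opening, from -1 (shut) to 1 (fully open); "x", "y", "z": the shift along the tool's x, y, z in m; "ax", "ay", "az": the turn, a rotation vector about the tool's x, y, z in degrees. In form: [{"fingers": .., "x": .., "y": .., "z": .., "ax": .., "ay": .., "az": ..}, ...]. A call has 1 to 10 rows; each row shifts and turns the commanded pose from where the row before left it, along the tool's axes as they then stand; what a row does not reach is not made up. A row lasts 1/12 s, in which the tool goes at most 41.7 mm and 7.16 degrees, less where a joint would pass 70% of its speed; a pose out of reach is approached as far as the arm can. A call is refused whole if a number of a shift passes 0.0417 or a number of a turn 7.16, either way. A call with a gripper value outside its range is refused whole. The fingers move at their own pace and stop on an object; "grip_force" is the grip in N (left out, the last holds). Time passes only in rows, so rows that do not move let the fingers close. It gives the time, the measured TCP pose, the force, the opening and the grip force at its end, in the units of the state.
- r.get_obs(): the state, without advancing time (a new reading comes with each control period).
- r.grab_frame(name): name is "scene" or "top" or "wrist"; returns a dict with "frame" (480x640x3 uint8, red, green, blue), "depth" (480x640 float32, m along the optical axis (not along the pixel's ray), 0 where there is no reading), "K" (3x3 intrinsics, pixels), "world_from_camera" (4x4, takes a point from camera to world coordinates). Camera axes: x right, y down, z forward; pixel columns grow to the right and rows downward; lengths in m; the calibration is good to about 2 mm. A picture is of the moment at which its call begins.
- r.hand_in(): hands the job in; it is judged then, once.
The state is a dict: "clock": time; "joints": joint angles; "qvel": joint speeds; "tau": joint torques, N m; "tcp_pos": TCP position; "orientation": TCP orientation; "contact_force": force on the tool from outside, world axes, zero at the start; "moment": the same for the moment, N m; "grip_width": finger opening in m; "gripper_force": force on a finger pad.
Only numpy, scipy, OpenCV 4.12 (cv2) and the standard library are available. Lean on these libraries where they do the work, as an engineer would, in place of code of your own. Each camera call takes 0.05 s, during which the arm holds its last target. There are 200 camera calls.

TASK

Set the four brown pots pressed from coffee grounds out to dry, one in the middle of each wire trivet, in order of size: the biggest dries slowest, so it goes on the trivet next to the round white dryer, then the next smaller one beside it, and so on down to the smallest at the end by the bottle. They are brittle, so keep them upright and set them down rather than dropping them; leave the bottle standing where it is.

Things in the scene. Friction and masses are not known exactly. Their poses are not given: they have to be found in the camera images.
- pot_xl: The largest of four dark brown pots pressed from coffee grounds, loose, upright on the bench: rim 66 mm across, 61 mm high, about 90 g, hollow, open at the top. An upright rim band 16 mm tall (wall 4.5 mm) runs round the top; below it the pot tapers to a foot 48 mm across. Can be gripped across the rim from any side. Origin: centre of the underside; z up its axis.
- pot_l: The second largest of four dark brown pots pressed from coffee grounds, loose, upright on the bench: rim 56 mm across, 52 mm high, about 62 g, hollow, open at the top. An upright rim band 16 mm tall (wall 4.5 mm) runs round the top; below it the pot tapers to a foot 40 mm across. Can be gripped across the rim from any side. Origin: centre of the underside; z up its axis.
- pot_m: The third largest of four dark brown pots pressed from coffee grounds, loose, upright on the bench: rim 46 mm across, 43 mm high, about 40 g, hollow, open at the top. An upright rim band 16 mm tall (wall 4.5 mm) runs round the top; below it the pot tapers to a foot 33 mm across. Can be gripped across the rim from any side. Origin: centre of the underside; z up its axis.
- pot_s: The smallest of four dark brown pots pressed from coffee grounds, loose, upright on the bench: rim 36 mm across, 34 mm high, about 24 g, hollow, open at the top. An upright rim band 16 mm tall (wall 4.5 mm) runs round the top; below it the pot tapers to a foot 26 mm across. Can be gripped across the rim from any side. Origin: centre of the underside; z up its axis.
- trivet_1: Round steel wire trivet, number 1 of a straight row of four alike from left (+y, 1) to right (-y, 4), 85 mm apart give or take 6; 76 mm across, 10 mm high, fixed on a plywood board (120 x 360 x 9 mm) on the bench. Origin: centre of its underside, on the board; a pot's foot rests 10 mm above it, 19 mm above the bench. y along the row, x across it.
- trivet_2: Round steel wire trivet, number 2 of a straight row of four alike from left (+y, 1) to right (-y, 4), 85 mm apart give or take 6; 76 mm across, 10 mm high, fixed on a plywood board (120 x 360 x 9 mm) on the bench. Origin: centre of its underside, on the board; a pot's foot rests 10 mm above it, 19 mm above the bench. y along the row, x across it.
- trivet_3: Round steel wire trivet, number 3 of a straight row of four alike from left (+y, 1) to right (-y, 4), 85 mm apart give or take 6; 76 mm across, 10 mm high, fixed on a plywood board (120 x 360 x 9 mm) on the bench. Origin: centre of its underside, on the board; a pot's foot rests 10 mm above it, 19 mm above the bench. y along the row, x across it.
- trivet_4: Round steel wire trivet, number 4 of a straight row of four alike from left (+y, 1) to right (-y, 4), 85 mm apart give or take 6; 76 mm across, 10 mm high, fixed on a plywood board (120 x 360 x 9 mm) on the bench. Origin: centre of its underside, on the board; a pot's foot rests 10 mm above it, 19 mm above the bench. y along the row, x across it.
- dryer: Round white air dryer with dark louvres all round and a dark grille on top, 96 mm across and 119 mm high, fixed on the bench beyond one end of the row of trivets (either end), its centre about 160 mm from the last trivet's. Origin: centre of its underside.
- bottle: White plastic bottle with a plain red band and a white cap, 72 mm across and 170 mm high, about 0.45 kg, standing loose on the bench beyond the other end of the row, about 160 mm from the last trivet's centre. To be left alone. Origin: centre of its underside; z up along its axis.
Not all that is in view belongs to the job. What is shaped like the pot_xl but purple is not meant.

How it is judged:
At the end, for the whole second after the job is handed in: All four pots stand upright (within 7 degrees), released and at rest on the wire trivets, each within 15 mm of its trivet's centre: the largest on the trivet next to the dryer, then in falling size along the row, the smallest on the trivet farthest from the dryer (((horizontal distance between dryer and trivet_1 below 0.26 m and horizontal distance between pot_xl and trivet_1 below 0.015 m and z of pot_xl in the frame of trivet_1 between 0.006 and 0.014 m and horizontal distance between pot_l and trivet_2 below 0.015 m and z of pot_l in the frame of trivet_2 between 0.006 and 0.014 m and horizontal distance between pot_m and trivet_3 below 0.015 m and z of pot_m in the frame of trivet_3 between 0.006 and 0.014 m and horizontal distance between pot_s and trivet_4 below 0.015 m and z of pot_s in the frame of trivet_4 between 0.006 and 0.014 m) or (horizontal distance between dryer and trivet_4 below 0.26 m and horizontal distance between pot_xl and trivet_4 below 0.015 m and z of pot_xl in the frame of trivet_4 between 0.006 and 0.014 m and horizontal distance between pot_l and trivet_3 below 0.015 m and z of pot_l in the frame of trivet_3 between 0.006 and 0.014 m and horizontal distance between pot_m and trivet_2 below 0.015 m and z of pot_m in the frame of trivet_2 between 0.006 and 0.014 m and horizontal distance between pot_s and trivet_1 below 0.015 m and z of pot_s in the frame of trivet_1 between 0.006 and 0.014 m)) and angle between each of pot_xl, pot_l, pot_m, pot_s's own z axis and vertical below 0.12 rad and linear speed of each of pot_xl, pot_l, pot_m, pot_s below 0.02 m/s and angular speed of each of pot_xl, pot_l, pot_m, pot_s below 0.3 rad/s); the robot touches nothing.
It fails at once if a pot is tipped over (more than 40 degrees from upright) (angle between any of pot_xl, pot_l, pot_m, pot_s's own z axis and vertical above 0.7 rad).
It fails at once if a pot is dropped from a height or thrown (faster than 0.8 m/s with no finger on it, a fall of over 3 cm) ((linear speed of pot_xl above 0.8 m/s and contact force between the fingers and pot_xl below 0.05 N) or (linear speed of pot_l above 0.8 m/s and contact force between the fingers and pot_l below 0.05 N) or (linear speed of pot_m above 0.8 m/s and contact force between the fingers and pot_m below 0.05 N) or (linear speed of pot_s above 0.8 m/s and contact force between the fingers and pot_s below 0.05 N)).
It fails at once if the bottle is shoved aside (more than 30 mm) or knocked over (distance of bottle from where it was at the start of the episode above 0.03 m or angle between bottle's own z axis and vertical above 0.5 rad).
It also fails if it takes over 104 s, if anything falls off the work surface, if the arm or the gripper's body presses on something with over 40 N, if the wrist force passes 120 N, or if a joint passes its speed limit or range.

## Working session

There is one attempt and no reset: what is moved stays moved. The work goes in short steps, Python scripts to look and compute and a tool call to move; the robot and the scene stay as the last step left them, time stands still between calls to the robot, and variables do not carry over. Pictures are saved under pics/ and viewed, at most 14 in all, crops included, and the job is handed in when it is done.

Besides the shell and the picture viewer there is one more tool, called after ">>>" in YAML: its name, and indented under it one key for each argument. arm_command: Moves the arm, as the interface text tells. Its arguments: {"type":"object","properties":{"rows":{"type":"array"},"grip_force":{"type":"number"}},"required":["rows"]}

```bash
mkdir -p pics; python3 - <<'E'
from bench import r
import cv2,numpy as np
o=r.get_obs();print({k:np.round(v,3) for k,v in o.items()})
for n in("scene","top"):
    f=r.grab_frame(n);cv2.imwrite(f"pics/{n}0.png",f["frame"][:,:,::-1]);np.savez(f"/tmp/{n}.npz",**f)
    print(n,f["K"].round(1).tolist(),f["world_from_camera"].round(3).tolist())
E
```

```text
{'clock': np.float64(0.0), 'joints': array([-1.242,  0.478,  0.022,  1.556, -0.011,  1.109, -0.083]), 'qvel': array([-0.001, -0.   , -0.001, -0.001, -0.   ,  0.   , -0.   ]), 'tau': array([ 0.0000e+00, -5.9647e+01,  1.6080e+00, -2.8120e+01,  1.3000e-02,
        1.0000e-02,  0.0000e+00]), 'tcp_pos': array([0.285, 0.611, 0.249]), 'orientation': array([-6.810e-01, -3.067e+00,  3.000e-03]), 'contact_force': array([ 1.269, -0.271, -0.547]), 'moment': array([ 0.012, -0.023, -0.048]), 'gripper_force': np.float64(0.0), 'grip_width': np.float64(0.085)}
scene [[490.3, 0.0, 325.7], [0.0, 490.3, 240.7], [0.0, 0.0, 1.0]] [[0.155, 0.82, -0.55, 1.037], [0.988, -0.135, 0.077, -0.071], [-0.011, -0.556, -0.831, 0.803], [0.0, 0.0, 0.0, 1.0]]
top [[442.7, 0.0, 323.2], [0.0, 442.7, 239.8], [0.0, 0.0, 1.0]] [[0.015, -0.995, 0.102, 0.427], [-1.0, -0.017, -0.018, 0.019], [0.019, -0.102, -0.995, 1.014], [0.0, 0.0, 0.0, 1.0]]
```

View pics/scene0.png

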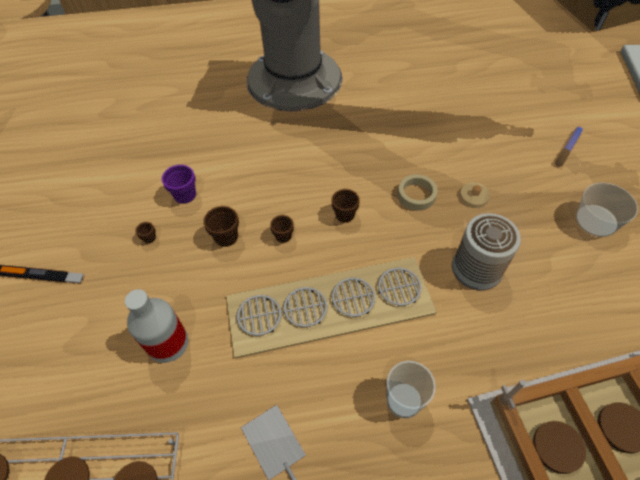

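View pics/top0.png

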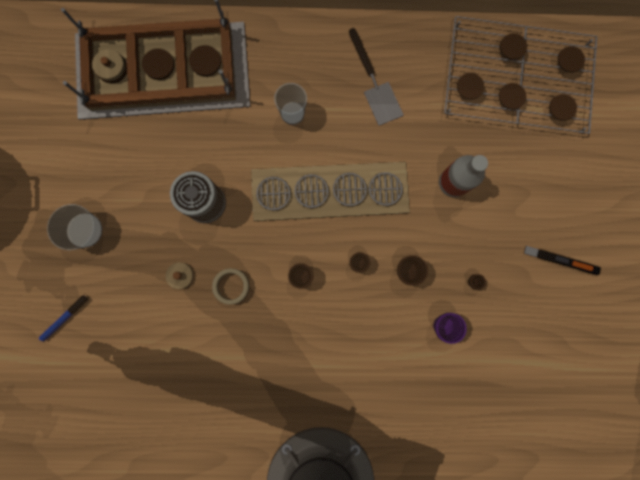

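The scene view shows the dryer (487,250) beside the right end of the trivet row and the bottle (158,328) at the other end. In the top view the trivets are at (274,193), (313,191), (351,189) and (387,189), with the dryer at (194,195) on the +y side. The brown pots are at (301,275), (360,262), (412,270) and (477,282), and the purple decoy is at (451,328).

```bash
cat > h.py <<'E'
import numpy as np,cv2
def cloud(f):
    v,u=np.mgrid[0:480,0:640];d=f["depth"];K=f["K"]
    p=np.stack([(u-K[0,2])/K[0,0]*d,(v-K[1,2])/K[1,1]*d,d],-1)
    T=f["world_from_camera"];return p@T[:3,:3].T+T[:3,3]
def ray(f,uv,z):
    T=f["world_from_camera"];d=T[:3,:3]@np.linalg.solve(f["K"],[uv[0],uv[1],1.]);o=T[:3,3]
    return (o+d*(z-o[2])/d[2])[:2]
def pix(f,p):
    T=f["world_from_camera"];c=T[:3,:3].T@(np.asarray(p)-T[:3,3]);q=f["K"]@c;return q[:2]/q[2]
E
python3 - <<'E'
import numpy as np,cv2
from h import *
F={n:dict(np.load(f"/tmp/{n}.npz")) for n in("scene","top")}
t=F["top"]; 
for n,uv,H,D in(("l",(301,275),.052,.056),("m",(360,262),.043,.046),("xl",(412,270),.061,.066),("s",(477,282),.034,.036)):
    g=ray(t,uv,H*.7)
    for c,f in F.items():
        P=cloud(f);m=(np.hypot(*(P[...,:2]-g).transpose(2,0,1))<.06)&(f["depth"]>0)
        near=m&(P[...,2]>.012)
        top=np.percentile(P[near][:,2],97) if near.any() else 0
        # silhouette by dark colour, upper rim: fit circle of points cast on rim plane
        a=P[m&(P[...,2]>H-.010)]
        e=cv2.minEnclosingCircle(a[:,:2].astype(np.float32)) if len(a) else None
        print(n,c,"seed",g.round(3),"top",round(float(top),3),len(a),np.round(e[0],4),round(2*e[1],4),"want",D)
for i,uv in enumerate(((274,193),(313,191),(351,189),(387,189))):
    g=ray(t,uv,.019);out=[]
    for c,f in F.items():
        P=cloud(f);hsv=cv2.cvtColor(f["frame"],cv2.COLOR_RGB2HSV)
        v,u=np.mgrid[0:480,0:640]
        m=(np.hypot(*(P[...,:2]-g).transpose(2,0,1))<.048)&(hsv[...,1]<60)
        q=np.array([ray(f,(a,b),.017) for b,a in np.argwhere(m)]);q=q[np.hypot(*(q-np.median(q,0)).T)<.043]
        e=cv2.minEnclosingCircle(q.astype(np.float32))
        out.append((c,len(q),np.round(e[0],4),round(2*e[1],4),q.mean(0).round(4)))
    print(i+1,out)
for n,uv in(("dryer",(194,190)),("bottle",(480,163))): print(n,ray(t,uv,.119 if n=="dryer" else .17))
E
```

```text
l scene seed [0.449 0.049] top 0.052 267 [0.4481 0.0516] 0.0578 want 0.056
l top seed [0.449 0.049] top 0.055 164 [0.4482 0.0499] 0.0557 want 0.056
m scene seed [ 0.48  -0.081] top 0.043 225 [ 0.48   -0.0782] 0.0483 want 0.046
m top seed [ 0.48  -0.081] top 0.047 131 [ 0.4804 -0.0797] 0.0458 want 0.046
xl scene seed [ 0.464 -0.195] top 0.061 345 [ 0.4637 -0.1901] 0.0678 want 0.066
xl top seed [ 0.464 -0.195] top 0.063 232 [ 0.4637 -0.1923] 0.0663 want 0.066
s scene seed [ 0.44  -0.345] top 0.034 179 [ 0.4414 -0.3407] 0.0383 want 0.036
s top seed [ 0.44  -0.345] top 0.037 128 [ 0.4423 -0.3425] 0.0367 want 0.036
1 [('scene', 648, array([0.6353, 0.1185]), 0.0788, array([0.6358, 0.1188])), ('top', 242, array([0.6347, 0.1172]), 0.0768, array([0.6335, 0.1163]))]
2 [('scene', 656, array([0.6425, 0.032 ]), 0.0784, array([0.6431, 0.032 ])), ('top', 254, array([0.6421, 0.0304]), 0.0768, array([0.6394, 0.0298]))]
3 [('scene', 719, array([ 0.6477, -0.0582]), 0.0837, array([ 0.6485, -0.0558])), ('top', 285, array([ 0.648 , -0.0574]), 0.0768, array([ 0.6456, -0.0581]))]
4 [('scene', 744, array([ 0.6509, -0.1375]), 0.0788, array([ 0.6512, -0.1378])), ('top', 275, array([ 0.6502, -0.1396]), 0.0766, array([ 0.648 , -0.1399]))]
dryer [0.61700418 0.26858785]
bottle [ 0.67102757 -0.3020068 ]
```

L goes to T2, XL to T1, M to T3 and S to T4. The measured sizes and heights match the ones given. First I turn the tool 65° so that it closes along world x. After that, tool x = world y, tool y = world x and tool z = down.

>>> arm_command:
  rows:
    - {"fingers":1,"az":6.5}
    - {"fingers":1,"az":6.5}
    - {"fingers":1,"az":6.5}
    - {"fingers":1,"az":6.5}
    - {"fingers":1,"az":6.5}
    - {"fingers":1,"az":6.5}
    - {"fingers":1,"az":6.5}
    - {"fingers":1,"az":6.5}
    - {"fingers":1,"az":6.5}
    - {"fingers":1,"az":6.5}
  grip_force: 25

```text
validation failed for argument at $.ro...
```

>>> arm_command:
  rows:
    - {"fingers":1,"x":-0.031,"y":0.026}
    - {"fingers":1,"x":-0.031,"y":0.026}
    - {"fingers":1,"x":-0.031,"y":0.026}
    - {"fingers":1,"x":-0.031,"y":0.026}
    - {"fingers":1,"x":-0.031,"y":0.026}
    - {"fingers":1,"x":-0.031,"y":0.026}
    - {"fingers":1,"x":-0.031,"y":0.026}
    - {"fingers":1,"x":-0.031,"y":0.026}
    - {"fingers":1,"x":-0.031,"y":0.026}
    - {"fingers":1,"x":-0.031,"y":0.026}

```text
validation failed for argument at $.ro...
```

>>> arm_command:
  rows:
    - {"fingers":1,"x":0,"y":0,"z":0,"ax":0,"ay":0,"az":6.5}
    - {"fingers":1,"x":0,"y":0,"z":0,"ax":0,"ay":0,"az":6.5}
    - {"fingers":1,"x":0,"y":0,"z":0,"ax":0,"ay":0,"az":6.5}
    - {"fingers":1,"x":0,"y":0,"z":0,"ax":0,"ay":0,"az":6.5}
    - {"fingers":1,"x":0,"y":0,"z":0,"ax":0,"ay":0,"az":6.5}
    - {"fingers":1,"x":0,"y":0,"z":0,"ax":0,"ay":0,"az":6.5}
    - {"fingers":1,"x":0,"y":0,"z":0,"ax":0,"ay":0,"az":6.5}
    - {"fingers":1,"x":0,"y":0,"z":0,"ax":0,"ay":0,"az":6.5}
    - {"fingers":1,"x":0,"y":0,"z":0,"ax":0,"ay":0,"az":6.5}
    - {"fingers":1,"x":0,"y":0,"z":0,"ax":0,"ay":0,"az":6.5}
  grip_force: 25

```text
clock: 0.93
tcp_pos: [0.2853, 0.6114, 0.2497]
orientation: [2.228, 2.214, -0.002]
contact_force: [0.3, 0.4, -0.2]
grip_width: 0.0853
gripper_force: 0.0
```

>>> arm_command:
  rows:
    - {"fingers":1,"x":-0.031,"y":0.026,"z":0,"ax":0,"ay":0,"az":0}
    - {"fingers":1,"x":-0.031,"y":0.026,"z":0,"ax":0,"ay":0,"az":0}
    - {"fingers":1,"x":-0.031,"y":0.026,"z":0,"ax":0,"ay":0,"az":0}
    - {"fingers":1,"x":-0.031,"y":0.026,"z":0,"ax":0,"ay":0,"az":0}
    - {"fingers":1,"x":-0.031,"y":0.026,"z":0,"ax":0,"ay":0,"az":0}
    - {"fingers":1,"x":-0.031,"y":0.026,"z":0,"ax":0,"ay":0,"az":0}
    - {"fingers":1,"x":-0.031,"y":0.026,"z":0,"ax":0,"ay":0,"az":0}
    - {"fingers":1,"x":-0.031,"y":0.026,"z":0,"ax":0,"ay":0,"az":0}
    - {"fingers":1,"x":-0.031,"y":0.026,"z":0,"ax":0,"ay":0,"az":0}
    - {"fingers":1,"x":-0.031,"y":0.026,"z":0,"ax":0,"ay":0,"az":0}

```text
clock: 1.77
tcp_pos: [0.5461, 0.2998, 0.25]
orientation: [-2.222, -2.221, 0.001]
contact_force: [0.3, 0.8, 0.3]
grip_width: 0.0851
gripper_force: 0.0
```

>>> arm_command:
  rows:
    - {"fingers":1,"x":-0.031,"y":-0.01,"z":0,"ax":0,"ay":0,"az":0}
    - {"fingers":1,"x":-0.031,"y":-0.01,"z":0,"ax":0,"ay":0,"az":0}
    - {"fingers":1,"x":-0.031,"y":-0.01,"z":0,"ax":0,"ay":0,"az":0}
    - {"fingers":1,"x":-0.031,"y":-0.01,"z":0,"ax":0,"ay":0,"az":0}
    - {"fingers":1,"x":-0.031,"y":-0.01,"z":0,"ax":0,"ay":0,"az":0}
    - {"fingers":1,"x":-0.031,"y":-0.01,"z":0,"ax":0,"ay":0,"az":0}
    - {"fingers":1,"x":-0.031,"y":-0.01,"z":0,"ax":0,"ay":0,"az":0}
    - {"fingers":1,"x":-0.031,"y":-0.01,"z":0,"ax":0,"ay":0,"az":0}
    - {"fingers":1,"x":0,"y":0,"z":0,"ax":0,"ay":0,"az":0}
    - {"fingers":1,"x":0,"y":0,"z":0,"ax":0,"ay":0,"az":0}

```text
clock: 2.6
tcp_pos: [0.4646, 0.0519, 0.2503]
orientation: [-2.226, -2.216, -0.0]
contact_force: [-0.5, 0.9, -0.1]
grip_width: 0.0852
gripper_force: 0.0
```

>>> arm_command:
  rows:
    - {"fingers":1,"x":-0.001,"y":-0.0165,"z":0,"ax":0,"ay":0,"az":0}
    - {"fingers":1,"x":0,"y":0,"z":0.03,"ax":0,"ay":0,"az":0}
    - {"fingers":1,"x":0,"y":0,"z":0.03,"ax":0,"ay":0,"az":0}
    - {"fingers":1,"x":0,"y":0,"z":0.03,"ax":0,"ay":0,"az":0}
    - {"fingers":1,"x":0,"y":0,"z":0.03,"ax":0,"ay":0,"az":0}
    - {"fingers":1,"x":0,"y":0,"z":0.03,"ax":0,"ay":0,"az":0}
    - {"fingers":1,"x":0,"y":0,"z":0.03,"ax":0,"ay":0,"az":0}
    - {"fingers":1,"x":0,"y":0,"z":0.015,"ax":0,"ay":0,"az":0}
    - {"fingers":1,"x":0,"y":0,"z":0.014,"ax":0,"ay":0,"az":0}
    - {"fingers":1,"x":0,"y":0,"z":0,"ax":0,"ay":0,"az":0}

```text
clock: 3.43
tcp_pos: [0.4474, 0.0535, 0.0387]
orientation: [-2.218, -2.221, 0.006]
contact_force: [-0.6, -0.0, 0.3]
grip_width: 0.0854
gripper_force: 0.0
```

>>> arm_command:
  rows:
    - {"fingers":-1,"x":0,"y":0,"z":0,"ax":0,"ay":0,"az":0}
    - {"fingers":-1,"x":0,"y":0,"z":0,"ax":0,"ay":0,"az":0}
    - {"fingers":-1,"x":0,"y":0,"z":0,"ax":0,"ay":0,"az":0}
    - {"fingers":-1,"x":0,"y":0,"z":0,"ax":0,"ay":0,"az":0}
    - {"fingers":-1,"x":0,"y":0,"z":0,"ax":0,"ay":0,"az":0}
    - {"fingers":-1,"x":0,"y":0,"z":0,"ax":0,"ay":0,"az":0}
    - {"fingers":-1,"x":0,"y":0,"z":0,"ax":0,"ay":0,"az":0}
    - {"fingers":-1,"x":0,"y":0,"z":0,"ax":0,"ay":0,"az":0}
    - {"fingers":-1,"x":0,"y":0,"z":0,"ax":0,"ay":0,"az":0}
    - {"fingers":-1,"x":0,"y":0,"z":0,"ax":0,"ay":0,"az":0}

```text
clock: 4.27
tcp_pos: [0.4496, 0.0532, 0.0423]
orientation: [2.221, 2.221, 0.003]
contact_force: [-0.4, 1.7, 8.4]
grip_width: 0.0553
gripper_force: 26.8
```

>>> arm_command:
  rows:
    - {"fingers":-1,"x":0,"y":0,"z":-0.01,"ax":0,"ay":0,"az":0}
    - {"fingers":-1,"x":0,"y":0,"z":-0.02,"ax":0,"ay":0,"az":0}
    - {"fingers":-1,"x":0,"y":0,"z":-0.03,"ax":0,"ay":0,"az":0}
    - {"fingers":-1,"x":0,"y":0.023,"z":-0.03,"ax":0,"ay":0,"az":0}
    - {"fingers":-1,"x":-0.004,"y":0.03,"z":0,"ax":0,"ay":0,"az":0}
    - {"fingers":-1,"x":-0.004,"y":0.03,"z":0,"ax":0,"ay":0,"az":0}
    - {"fingers":-1,"x":-0.004,"y":0.03,"z":0,"ax":0,"ay":0,"az":0}
    - {"fingers":-1,"x":-0.004,"y":0.03,"z":0,"ax":0,"ay":0,"az":0}
    - {"fingers":-1,"x":-0.004,"y":0.03,"z":0,"ax":0,"ay":0,"az":0}
    - {"fingers":-1,"x":0,"y":0.02,"z":0,"ax":0,"ay":0,"az":0}

```text
clock: 5.1
tcp_pos: [0.6443, 0.0311, 0.1325]
orientation: [2.222, 2.218, 0.001]
contact_force: [-0.3, 0.4, -0.8]
grip_width: 0.0553
gripper_force: 27.0
```

>>> arm_command:
  rows:
    - {"fingers":-1,"x":0,"y":0,"z":0,"ax":0,"ay":0,"az":0}
    - {"fingers":-1,"x":0,"y":0,"z":0,"ax":0,"ay":0,"az":0}

```text
clock: 5.27
tcp_pos: [0.6421, 0.0322, 0.1317]
orientation: [2.222, 2.22, -0.001]
contact_force: [-1.5, 0.1, -0.4]
grip_width: 0.0557
gripper_force: 27.0
```

```bash
cat > look.py <<'E'
import sys,cv2,numpy as np
from bench import r
from h import *
# args: name D H(top z) x y [img]: rim circle near a guess, from both cameras
def rim(f,zt,g,rad=.05):
    P=cloud(f);m=(np.hypot(*(P[...,:2]-g).transpose(2,0,1))<rad)&(f["depth"]>0)&(abs(P[...,2]-zt+.002)<.008)
    m&=(f["frame"].max(-1)<110)&(f["frame"][...,0].astype(int)>f["frame"][...,2])
    a=P[m];
    if len(a)<20:return None
    e=cv2.minEnclosingCircle(a[:,:2].astype(np.float32));return np.round(e[0],4),round(2*e[1],4),len(a),np.percentile(a[:,2],95).round(4)
if __name__=="__main__":
    zt,x,y=map(float,sys.argv[1:4])
    for n in("scene","top"):
        f=r.grab_frame(n);print(n,rim(f,zt,np.array([x,y])))
    if len(sys.argv)>4:
        for n in sys.argv[5:]:
            f=r.grab_frame(n);cv2.imwrite(f"pics/{sys.argv[4]}_{n}.png",f["frame"][:,:,::-1])
    o=r.get_obs();print(o["tcp_pos"].round(4),o["grip_width"])
E
python3 look.py .142 .642 .031 L scene
```

```text
scene (array([0.6442, 0.0237]), 0.0642, 141, np.float64(0.1415))
top None
[0.6405 0.0325 0.1314] 0.05531420262467156
```

View pics/L_scene.png

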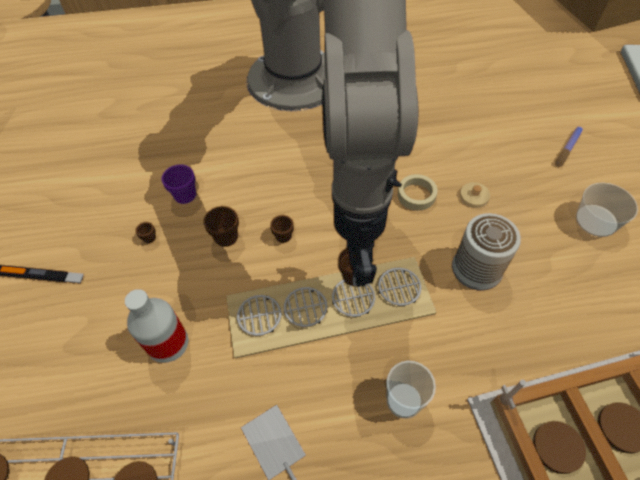

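The pot is held upright above trivet 2, showing at about (350,265). I lower it onto the trivet.

>>> arm_command:
  rows:
    - {"fingers":-1,"x":0,"y":0,"z":0.025,"ax":0,"ay":0,"az":0}
    - {"fingers":-1,"x":0,"y":0,"z":0.02,"ax":0,"ay":0,"az":0}
    - {"fingers":-1,"x":0,"y":0,"z":0.01,"ax":0,"ay":0,"az":0}
    - {"fingers":-1,"x":0,"y":0,"z":0.007,"ax":0,"ay":0,"az":0}
    - {"fingers":-1,"x":0,"y":0,"z":0.004,"ax":0,"ay":0,"az":0}
    - {"fingers":-1,"x":0,"y":0,"z":0.002,"ax":0,"ay":0,"az":0}
    - {"fingers":-1,"x":0,"y":0,"z":0,"ax":0,"ay":0,"az":0}
    - {"fingers":-1,"x":0,"y":0,"z":0,"ax":0,"ay":0,"az":0}

```text
clock: 6.08
tcp_pos: [0.6423, 0.0324, 0.0641]
orientation: [2.222, 2.22, 0.001]
contact_force: [-0.1, -0.4, -0.6]
grip_width: 0.0553
gripper_force: 27.0
```

>>> arm_command:
  rows:
    - {"fingers":-1,"x":0,"y":0,"z":0.001,"ax":0,"ay":0,"az":0}
    - {"fingers":-1,"x":0,"y":0,"z":0.001,"ax":0,"ay":0,"az":0}
    - {"fingers":-1,"x":0,"y":0,"z":0,"ax":0,"ay":0,"az":0}

```text
clock: 6.33
tcp_pos: [0.6419, 0.0325, 0.0615]
orientation: [2.222, 2.221, 0.001]
contact_force: [-0.2, -0.5, -0.8]
grip_width: 0.0551
gripper_force: 27.1
```

>>> arm_command:
  rows:
    - {"fingers":-1,"x":0,"y":0,"z":0.001,"ax":0,"ay":0,"az":0}
    - {"fingers":-1,"x":0,"y":0,"z":0,"ax":0,"ay":0,"az":0}
    - {"fingers":-1,"x":0,"y":0,"z":0,"ax":0,"ay":0,"az":0}

```text
clock: 6.58
tcp_pos: [0.6419, 0.0325, 0.0614]
orientation: [-2.222, -2.221, -0.001]
contact_force: [-3.5, -0.4, 7.2]
grip_width: 0.0554
gripper_force: 27.6
```

Contact is felt at 7 N. I open the fingers, lift and move toward XL.

>>> arm_command:
  rows:
    - {"fingers":1,"x":0,"y":0,"z":0,"ax":0,"ay":0,"az":0}
    - {"fingers":1,"x":0,"y":0,"z":0,"ax":0,"ay":0,"az":0}
    - {"fingers":1,"x":0,"y":0,"z":0,"ax":0,"ay":0,"az":0}
    - {"fingers":1,"x":0,"y":0,"z":0,"ax":0,"ay":0,"az":0}
    - {"fingers":1,"x":0,"y":0,"z":0,"ax":0,"ay":0,"az":0}
    - {"fingers":1,"x":0,"y":0,"z":-0.02,"ax":0,"ay":0,"az":0}
    - {"fingers":1,"x":0,"y":0,"z":-0.03,"ax":0,"ay":0,"az":0}
    - {"fingers":1,"x":0,"y":0,"z":-0.03,"ax":0,"ay":0,"az":0}
    - {"fingers":1,"x":0,"y":0,"z":-0.03,"ax":0,"ay":0,"az":0}
    - {"fingers":1,"x":-0.023,"y":-0.018,"z":0,"ax":0,"ay":0,"az":0}

```text
clock: 7.42
tcp_pos: [0.63, 0.0149, 0.1762]
orientation: [2.21, 2.224, 0.018]
contact_force: [2.4, 0.3, 0.1]
grip_width: 0.0856
gripper_force: 0.0
```

>>> arm_command:
  rows:
    - {"fingers":1,"x":-0.025,"y":-0.02,"z":0,"ax":0,"ay":0,"az":0}
    - {"fingers":1,"x":-0.025,"y":-0.02,"z":0,"ax":0,"ay":0,"az":0}
    - {"fingers":1,"x":-0.025,"y":-0.02,"z":0,"ax":0,"ay":0,"az":0}
    - {"fingers":1,"x":-0.025,"y":-0.02,"z":0,"ax":0,"ay":0,"az":0}
    - {"fingers":1,"x":-0.025,"y":-0.02,"z":0,"ax":0,"ay":0,"az":0}
    - {"fingers":1,"x":-0.025,"y":-0.02,"z":0,"ax":0,"ay":0,"az":0}
    - {"fingers":1,"x":-0.025,"y":-0.02,"z":0,"ax":0,"ay":0,"az":0}
    - {"fingers":1,"x":-0.025,"y":-0.02,"z":0,"ax":0,"ay":0,"az":0}
    - {"fingers":1,"x":0,"y":0,"z":0,"ax":0,"ay":0,"az":0}
    - {"fingers":1,"x":0,"y":0,"z":0,"ax":0,"ay":0,"az":0}

```text
clock: 8.25
tcp_pos: [0.4625, -0.1921, 0.1705]
orientation: [2.227, 2.216, 0.0]
contact_force: [0.8, 0.8, 0.2]
grip_width: 0.0857
gripper_force: 0.0
```

```bash
python3 look.py .071 .642 .031 a wrist top
```

```text
scene (array([0.6431, 0.0302]), 0.0555, 300, np.float64(0.0716))
top (array([0.6425, 0.0294]), 0.0565, 194, np.float64(0.0743))
[ 0.4646 -0.1893  0.1703] 0.0858822144490924
```

View pics/a_wrist.png

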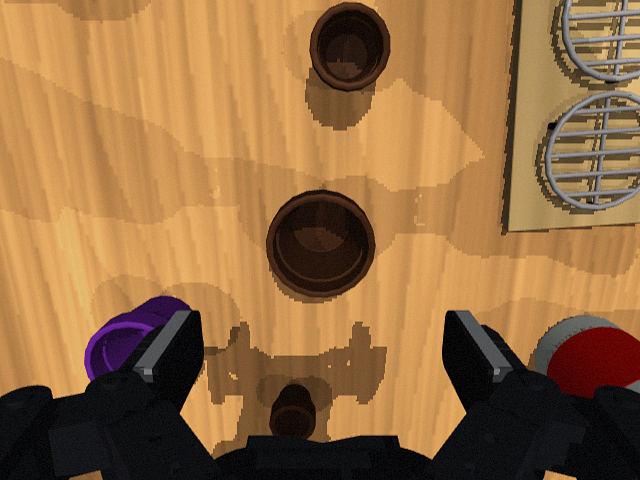

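Pot L stands within 2 mm of trivet 2's centre. XL lies midway between the jaws at (321,243). I descend on it.

>>> arm_command:
  rows:
    - {"fingers":1,"x":0,"y":0,"z":0.02,"ax":0,"ay":0,"az":0}
    - {"fingers":1,"x":0,"y":0,"z":0.03,"ax":0,"ay":0,"az":0}
    - {"fingers":1,"x":0,"y":0,"z":0.03,"ax":0,"ay":0,"az":0}
    - {"fingers":1,"x":0,"y":0,"z":0.02,"ax":0,"ay":0,"az":0}
    - {"fingers":1,"x":0,"y":0,"z":0.015,"ax":0,"ay":0,"az":0}
    - {"fingers":1,"x":0,"y":0,"z":0.007,"ax":0,"ay":0,"az":0}
    - {"fingers":1,"x":0,"y":0,"z":0,"ax":0,"ay":0,"az":0}
    - {"fingers":1,"x":0,"y":0,"z":0,"ax":0,"ay":0,"az":0}

```text
clock: 9.12
tcp_pos: [0.4642, -0.1901, 0.0484]
orientation: [-2.221, -2.222, -0.0]
contact_force: [-0.0, 1.2, -0.3]
grip_width: 0.0855
gripper_force: 0.0
```

>>> arm_command:
  rows:
    - {"fingers":-1,"x":0,"y":0,"z":0,"ax":0,"ay":0,"az":0}
    - {"fingers":-1,"x":0,"y":0,"z":0,"ax":0,"ay":0,"az":0}
    - {"fingers":-1,"x":0,"y":0,"z":0,"ax":0,"ay":0,"az":0}
    - {"fingers":-1,"x":0,"y":0,"z":0,"ax":0,"ay":0,"az":0}
    - {"fingers":-1,"x":0,"y":0,"z":0,"ax":0,"ay":0,"az":0}
    - {"fingers":-1,"x":0,"y":0,"z":0,"ax":0,"ay":0,"az":0}
    - {"fingers":-1,"x":0,"y":0,"z":0,"ax":0,"ay":0,"az":0}
    - {"fingers":-1,"x":0,"y":0,"z":0,"ax":0,"ay":0,"az":0}

```text
clock: 9.78
tcp_pos: [0.4645, -0.1905, 0.0496]
orientation: [2.221, 2.22, 0.003]
contact_force: [-0.3, 1.3, 5.5]
grip_width: 0.0655
gripper_force: 26.5
```

>>> arm_command:
  rows:
    - {"fingers":-1,"x":0,"y":0,"z":-0.01,"ax":0,"ay":0,"az":0}
    - {"fingers":-1,"x":0,"y":0,"z":-0.02,"ax":0,"ay":0,"az":0}
    - {"fingers":-1,"x":0,"y":0,"z":-0.03,"ax":0,"ay":0,"az":0}
    - {"fingers":-1,"x":0,"y":0,"z":-0.03,"ax":0,"ay":0,"az":0}
    - {"fingers":-1,"x":0,"y":0,"z":-0.02,"ax":0,"ay":0,"az":0}
    - {"fingers":-1,"x":0.01,"y":0.005,"z":-0.01,"ax":0,"ay":0,"az":0}
    - {"fingers":-1,"x":0.02,"y":0.01,"z":0,"ax":0,"ay":0,"az":0}
    - {"fingers":-1,"x":0.03,"y":0.016,"z":0,"ax":0,"ay":0,"az":0}
    - {"fingers":-1,"x":0.03,"y":0.016,"z":0,"ax":0,"ay":0,"az":0}
    - {"fingers":-1,"x":0.03,"y":0.016,"z":0,"ax":0,"ay":0,"az":0}

```text
clock: 10.62
tcp_pos: [0.5273, -0.0693, 0.1698]
orientation: [2.223, 2.219, 0.002]
contact_force: [0.5, -0.6, -0.0]
grip_width: 0.0654
gripper_force: 28.2
```

>>> arm_command:
  rows:
    - {"fingers":-1,"x":0.03,"y":0.016,"z":0,"ax":0,"ay":0,"az":0}
    - {"fingers":-1,"x":0.03,"y":0.016,"z":0,"ax":0,"ay":0,"az":0}
    - {"fingers":-1,"x":0.03,"y":0.016,"z":0,"ax":0,"ay":0,"az":0}
    - {"fingers":-1,"x":0.03,"y":0.016,"z":0,"ax":0,"ay":0,"az":0}
    - {"fingers":-1,"x":0.03,"y":0.016,"z":0,"ax":0,"ay":0,"az":0}
    - {"fingers":-1,"x":0.02,"y":0.015,"z":0,"ax":0,"ay":0,"az":0}
    - {"fingers":-1,"x":0.0185,"y":0.013,"z":0,"ax":0,"ay":0,"az":0}
    - {"fingers":-1,"x":0,"y":0,"z":0,"ax":0,"ay":0,"az":0}
    - {"fingers":-1,"x":0,"y":0,"z":0,"ax":0,"ay":0,"az":0}
    - {"fingers":-1,"x":0,"y":0,"z":0,"ax":0,"ay":0,"az":0}

```text
clock: 11.45
tcp_pos: [0.6344, 0.1169, 0.1689]
orientation: [2.222, 2.22, -0.001]
contact_force: [-0.3, -0.8, -0.3]
grip_width: 0.065
gripper_force: 28.2
```

>>> arm_command:
  rows:
    - {"fingers":-1,"x":0.001,"y":0,"z":0.02,"ax":0,"ay":0,"az":0}
    - {"fingers":-1,"x":0,"y":0,"z":0.03,"ax":0,"ay":0,"az":0}
    - {"fingers":-1,"x":0,"y":0,"z":0.02,"ax":0,"ay":0,"az":0}
    - {"fingers":-1,"x":0,"y":0,"z":0.015,"ax":0,"ay":0,"az":0}
    - {"fingers":-1,"x":0,"y":0,"z":0.007,"ax":0,"ay":0,"az":0}
    - {"fingers":-1,"x":0,"y":0,"z":0.004,"ax":0,"ay":0,"az":0}
    - {"fingers":-1,"x":0,"y":0,"z":0.002,"ax":0,"ay":0,"az":0}
    - {"fingers":-1,"x":0,"y":0,"z":0.001,"ax":0,"ay":0,"az":0}
    - {"fingers":-1,"x":0,"y":0,"z":0.001,"ax":0,"ay":0,"az":0}
    - {"fingers":-1,"x":0,"y":0,"z":0,"ax":0,"ay":0,"az":0}

```text
clock: 12.28
tcp_pos: [0.6353, 0.119, 0.0691]
orientation: [2.222, 2.22, 0.002]
contact_force: [0.3, 0.1, -0.6]
grip_width: 0.0651
gripper_force: 28.2
```

>>> arm_command:
  rows:
    - {"fingers":-1,"x":0,"y":0,"z":0.001,"ax":0,"ay":0,"az":0}
    - {"fingers":-1,"x":0,"y":0,"z":0,"ax":0,"ay":0,"az":0}
    - {"fingers":-1,"x":0,"y":0,"z":0,"ax":0,"ay":0,"az":0}

```text
clock: 12.53
tcp_pos: [0.6354, 0.1191, 0.0687]
orientation: [2.222, 2.221, 0.002]
contact_force: [-2.8, 0.1, 6.8]
grip_width: 0.0649
gripper_force: 28.7
```

Contact again. I release and go to M.

>>> arm_command:
  rows:
    - {"fingers":1,"x":0,"y":0,"z":0,"ax":0,"ay":0,"az":0}
    - {"fingers":1,"x":0,"y":0,"z":0,"ax":0,"ay":0,"az":0}
    - {"fingers":1,"x":0,"y":0,"z":0,"ax":0,"ay":0,"az":0}
    - {"fingers":1,"x":0,"y":0,"z":0,"ax":0,"ay":0,"az":0}
    - {"fingers":1,"x":0,"y":0,"z":0,"ax":0,"ay":0,"az":0}
    - {"fingers":1,"x":0,"y":0,"z":-0.02,"ax":0,"ay":0,"az":0}
    - {"fingers":1,"x":0,"y":0,"z":-0.03,"ax":0,"ay":0,"az":0}
    - {"fingers":1,"x":0,"y":0,"z":-0.03,"ax":0,"ay":0,"az":0}
    - {"fingers":1,"x":0,"y":0,"z":-0.03,"ax":0,"ay":0,"az":0}
    - {"fingers":1,"x":-0.0215,"y":-0.017,"z":0,"ax":0,"ay":0,"az":0}

```text
clock: 13.37
tcp_pos: [0.6234, 0.1027, 0.1834]
orientation: [2.212, 2.224, 0.019]
contact_force: [1.5, 0.2, 0.6]
grip_width: 0.0857
gripper_force: 0.0
```

>>> arm_command:
  rows:
    - {"fingers":1,"x":-0.022,"y":-0.0172,"z":0,"ax":0,"ay":0,"az":0}
    - {"fingers":1,"x":-0.022,"y":-0.0172,"z":0,"ax":0,"ay":0,"az":0}
    - {"fingers":1,"x":-0.022,"y":-0.0172,"z":0,"ax":0,"ay":0,"az":0}
    - {"fingers":1,"x":-0.022,"y":-0.0172,"z":0,"ax":0,"ay":0,"az":0}
    - {"fingers":1,"x":-0.022,"y":-0.0172,"z":0,"ax":0,"ay":0,"az":0}
    - {"fingers":1,"x":-0.022,"y":-0.0172,"z":0,"ax":0,"ay":0,"az":0}
    - {"fingers":1,"x":-0.022,"y":-0.0172,"z":0,"ax":0,"ay":0,"az":0}
    - {"fingers":1,"x":-0.022,"y":-0.0172,"z":0,"ax":0,"ay":0,"az":0}
    - {"fingers":1,"x":0,"y":0,"z":0,"ax":0,"ay":0,"az":0}
    - {"fingers":1,"x":0,"y":0,"z":0,"ax":0,"ay":0,"az":0}

```text
clock: 14.2
tcp_pos: [0.4793, -0.0797, 0.1775]
orientation: [-2.226, -2.217, -0.001]
contact_force: [0.2, -0.2, -0.4]
grip_width: 0.0853
gripper_force: 0.0
```

```bash
python3 look.py .080 .635 .118; python3 look.py .071 .642 .031
```

```text
scene (array([0.6369, 0.1186]), 0.066, 371, np.float64(0.0805))
top (array([0.6358, 0.117 ]), 0.0664, 235, np.float64(0.0827))
[ 0.4808 -0.0778  0.1775] 0.08564093674877984
scene (array([0.6433, 0.0306]), 0.0556, 314, np.float64(0.0714))
top (array([0.6421, 0.0288]), 0.0561, 193, np.float64(0.0741))
[ 0.481  -0.0774  0.1773] 0.08548652589779784
```

XL is placed well and L is unchanged. I descend on M.

>>> arm_command:
  rows:
    - {"fingers":1,"x":0,"y":0,"z":0.02,"ax":0,"ay":0,"az":0}
    - {"fingers":1,"x":0,"y":0,"z":0.03,"ax":0,"ay":0,"az":0}
    - {"fingers":1,"x":0,"y":0,"z":0.03,"ax":0,"ay":0,"az":0}
    - {"fingers":1,"x":0,"y":0,"z":0.03,"ax":0,"ay":0,"az":0}
    - {"fingers":1,"x":0,"y":0,"z":0.02,"ax":0,"ay":0,"az":0}
    - {"fingers":1,"x":0,"y":0,"z":0.01,"ax":0,"ay":0,"az":0}
    - {"fingers":1,"x":0,"y":0,"z":0.0045,"ax":0,"ay":0,"az":0}
    - {"fingers":1,"x":0,"y":0,"z":0,"ax":0,"ay":0,"az":0}
    - {"fingers":1,"x":0,"y":0,"z":0,"ax":0,"ay":0,"az":0}

```text
clock: 15.15
tcp_pos: [0.481, -0.0784, 0.0335]
orientation: [2.221, 2.221, 0.001]
contact_force: [-0.0, -0.2, 0.8]
grip_width: 0.0853
gripper_force: 0.0
```

>>> arm_command:
  rows:
    - {"fingers":-1,"x":0,"y":0,"z":0,"ax":0,"ay":0,"az":0}
    - {"fingers":-1,"x":0,"y":0,"z":0,"ax":0,"ay":0,"az":0}
    - {"fingers":-1,"x":0,"y":0,"z":0,"ax":0,"ay":0,"az":0}
    - {"fingers":-1,"x":0,"y":0,"z":0,"ax":0,"ay":0,"az":0}
    - {"fingers":-1,"x":0,"y":0,"z":0,"ax":0,"ay":0,"az":0}
    - {"fingers":-1,"x":0,"y":0,"z":0,"ax":0,"ay":0,"az":0}
    - {"fingers":-1,"x":0,"y":0,"z":0,"ax":0,"ay":0,"az":0}
    - {"fingers":-1,"x":0,"y":0,"z":0,"ax":0,"ay":0,"az":0}
    - {"fingers":-1,"x":0,"y":0,"z":0,"ax":0,"ay":0,"az":0}
    - {"fingers":-1,"x":0,"y":0,"z":0,"ax":0,"ay":0,"az":0}

```text
clock: 15.98
tcp_pos: [0.4807, -0.0784, 0.0337]
orientation: [2.222, 2.22, 0.002]
contact_force: [-1.1, 0.9, 7.8]
grip_width: 0.0448
gripper_force: 24.5
```

>>> arm_command:
  rows:
    - {"fingers":-1,"x":0,"y":0,"z":-0.01,"ax":0,"ay":0,"az":0}
    - {"fingers":-1,"x":0,"y":0,"z":-0.02,"ax":0,"ay":0,"az":0}
    - {"fingers":-1,"x":0,"y":0,"z":-0.03,"ax":0,"ay":0,"az":0}
    - {"fingers":-1,"x":0,"y":0.0175,"z":-0.03,"ax":0,"ay":0,"az":0}
    - {"fingers":-1,"x":0.004,"y":0.03,"z":0,"ax":0,"ay":0,"az":0}
    - {"fingers":-1,"x":0.004,"y":0.03,"z":0,"ax":0,"ay":0,"az":0}
    - {"fingers":-1,"x":0.004,"y":0.03,"z":0,"ax":0,"ay":0,"az":0}
    - {"fingers":-1,"x":0.004,"y":0.03,"z":0,"ax":0,"ay":0,"az":0}
    - {"fingers":-1,"x":0.0045,"y":0.02,"z":0,"ax":0,"ay":0,"az":0}
    - {"fingers":-1,"x":0,"y":0.01,"z":0,"ax":0,"ay":0,"az":0}

```text
clock: 16.82
tcp_pos: [0.6504, -0.0562, 0.1236]
orientation: [2.218, 2.223, 0.003]
contact_force: [0.3, -0.2, -0.6]
grip_width: 0.0446
gripper_force: 25.8
```

>>> arm_command:
  rows:
    - {"fingers":-1,"x":0,"y":0,"z":0,"ax":0,"ay":0,"az":0}
    - {"fingers":-1,"x":0,"y":0,"z":0.02,"ax":0,"ay":0,"az":0}
    - {"fingers":-1,"x":0,"y":0,"z":0.02,"ax":0,"ay":0,"az":0}
    - {"fingers":-1,"x":0,"y":0,"z":0.015,"ax":0,"ay":0,"az":0}
    - {"fingers":-1,"x":0,"y":0,"z":0.007,"ax":0,"ay":0,"az":0}
    - {"fingers":-1,"x":0,"y":0,"z":0.004,"ax":0,"ay":0,"az":0}
    - {"fingers":-1,"x":0,"y":0,"z":0.002,"ax":0,"ay":0,"az":0}
    - {"fingers":-1,"x":0,"y":0,"z":0.001,"ax":0,"ay":0,"az":0}
    - {"fingers":-1,"x":0,"y":0,"z":0.001,"ax":0,"ay":0,"az":0}
    - {"fingers":-1,"x":0,"y":0,"z":0,"ax":0,"ay":0,"az":0}

```text
clock: 17.65
tcp_pos: [0.648, -0.0581, 0.0534]
orientation: [2.222, 2.22, 0.001]
contact_force: [-0.1, -0.2, -0.4]
grip_width: 0.0446
gripper_force: 25.8
```

>>> arm_command:
  rows:
    - {"fingers":-1,"x":0,"y":0,"z":0.001,"ax":0,"ay":0,"az":0}
    - {"fingers":-1,"x":0,"y":0,"z":0,"ax":0,"ay":0,"az":0}
    - {"fingers":-1,"x":0,"y":0,"z":0,"ax":0,"ay":0,"az":0}

```text
clock: 17.9
tcp_pos: [0.6482, -0.0581, 0.0528]
orientation: [2.222, 2.22, 0.002]
contact_force: [-1.5, -0.1, 6.1]
grip_width: 0.0446
gripper_force: 26.3
```

>>> arm_command:
  rows:
    - {"fingers":1,"x":0,"y":0,"z":0,"ax":0,"ay":0,"az":0}
    - {"fingers":1,"x":0,"y":0,"z":0,"ax":0,"ay":0,"az":0}
    - {"fingers":1,"x":0,"y":0,"z":0,"ax":0,"ay":0,"az":0}
    - {"fingers":1,"x":0,"y":0,"z":0,"ax":0,"ay":0,"az":0}
    - {"fingers":1,"x":0,"y":0,"z":0,"ax":0,"ay":0,"az":0}
    - {"fingers":1,"x":0,"y":0,"z":-0.02,"ax":0,"ay":0,"az":0}
    - {"fingers":1,"x":0,"y":0,"z":-0.03,"ax":0,"ay":0,"az":0}
    - {"fingers":1,"x":0,"y":0,"z":-0.03,"ax":0,"ay":0,"az":0}
    - {"fingers":1,"x":0,"y":0,"z":-0.03,"ax":0,"ay":0,"az":0}
    - {"fingers":1,"x":-0.01,"y":-0.02,"z":0,"ax":0,"ay":0,"az":0}

```text
clock: 18.73
tcp_pos: [0.6341, -0.066, 0.1679]
orientation: [2.212, 2.219, 0.015]
contact_force: [0.8, 0.4, -0.0]
grip_width: 0.0859
gripper_force: 0.0
```

>>> arm_command:
  rows:
    - {"fingers":1,"x":-0.025,"y":-0.026,"z":0,"ax":0,"ay":0,"az":0}
    - {"fingers":1,"x":-0.025,"y":-0.026,"z":0,"ax":0,"ay":0,"az":0}
    - {"fingers":1,"x":-0.025,"y":-0.026,"z":0,"ax":0,"ay":0,"az":0}
    - {"fingers":1,"x":-0.025,"y":-0.026,"z":0,"ax":0,"ay":0,"az":0}
    - {"fingers":1,"x":-0.03,"y":-0.022,"z":0,"ax":0,"ay":0,"az":0}
    - {"fingers":1,"x":-0.03,"y":-0.02,"z":0,"ax":0,"ay":0,"az":0}
    - {"fingers":1,"x":-0.03,"y":-0.02,"z":0,"ax":0,"ay":0,"az":0}
    - {"fingers":1,"x":-0.03,"y":-0.02,"z":0,"ax":0,"ay":0,"az":0}
    - {"fingers":1,"x":-0.03,"y":0,"z":0,"ax":0,"ay":0,"az":0}
    - {"fingers":1,"x":-0.0235,"y":0,"z":0,"ax":0,"ay":0,"az":0}

```text
clock: 19.57
tcp_pos: [0.4396, -0.3441, 0.1622]
orientation: [2.225, 2.217, -0.0]
contact_force: [0.6, -0.2, 0.2]
grip_width: 0.0853
gripper_force: 0.0
```

>>> arm_command:
  rows:
    - {"fingers":1,"x":0,"y":0,"z":0,"ax":0,"ay":0,"az":0}
    - {"fingers":1,"x":0,"y":0,"z":0,"ax":0,"ay":0,"az":0}
    - {"fingers":1,"x":0,"y":0,"z":0,"ax":0,"ay":0,"az":0}

```text
clock: 19.82
tcp_pos: [0.4415, -0.3407, 0.1615]
orientation: [-2.221, -2.221, -0.0]
contact_force: [-0.2, -0.3, -0.2]
grip_width: 0.0855
gripper_force: 0.0
```

```bash
python3 look.py .062 .648 -.058 b wrist; python3 look.py .034 .442 -.3415
```

```text
scene (array([ 0.6493, -0.0574]), 0.0459, 252, np.float64(0.0623))
top (array([ 0.6482, -0.0596]), 0.0461, 151, np.float64(0.0649))
[ 0.4419 -0.34    0.1616] 0.08537162086407316
scene (array([ 0.4433, -0.3411]), 0.0366, 155, np.float64(0.0335))
top (array([ 0.4419, -0.3428]), 0.036, 129, np.float64(0.0367))
[ 0.4419 -0.3403  0.1617] 0.08552441586749034
```

View pics/b_wrist.png

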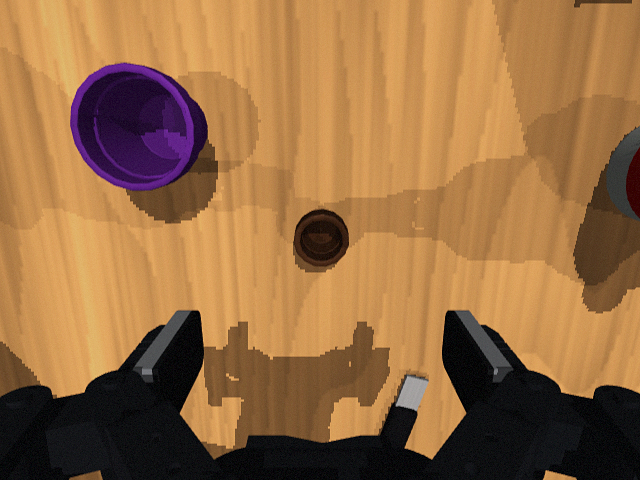

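M is placed well. S lies midway between the jaws at (321,238), and the purple pot at (139,127) is clear of the fingers. I descend.

>>> arm_command:
  rows:
    - {"fingers":1,"x":-0.001,"y":0,"z":0.02,"ax":0,"ay":0,"az":0}
    - {"fingers":1,"x":0,"y":0,"z":0.03,"ax":0,"ay":0,"az":0}
    - {"fingers":1,"x":0,"y":0,"z":0.03,"ax":0,"ay":0,"az":0}
    - {"fingers":1,"x":0,"y":0,"z":0.03,"ax":0,"ay":0,"az":0}
    - {"fingers":1,"x":0,"y":0,"z":0.015,"ax":0,"ay":0,"az":0}
    - {"fingers":1,"x":0,"y":0,"z":0.008,"ax":0,"ay":0,"az":0}
    - {"fingers":1,"x":0,"y":0,"z":0.0035,"ax":0,"ay":0,"az":0}
    - {"fingers":1,"x":0,"y":0,"z":0,"ax":0,"ay":0,"az":0}
    - {"fingers":1,"x":0,"y":0,"z":0,"ax":0,"ay":0,"az":0}

```text
clock: 20.82
tcp_pos: [0.4422, -0.3428, 0.0262]
orientation: [2.221, 2.22, 0.001]
contact_force: [-0.0, -0.9, 0.4]
grip_width: 0.0855
gripper_force: 0.0
```

>>> arm_command:
  rows:
    - {"fingers":-1,"x":0,"y":0,"z":0,"ax":0,"ay":0,"az":0}
    - {"fingers":-1,"x":0,"y":0,"z":0,"ax":0,"ay":0,"az":0}
    - {"fingers":-1,"x":0,"y":0,"z":0,"ax":0,"ay":0,"az":0}
    - {"fingers":-1,"x":0,"y":0,"z":0,"ax":0,"ay":0,"az":0}
    - {"fingers":-1,"x":0,"y":0,"z":0,"ax":0,"ay":0,"az":0}
    - {"fingers":-1,"x":0,"y":0,"z":0,"ax":0,"ay":0,"az":0}
    - {"fingers":-1,"x":0,"y":0,"z":0,"ax":0,"ay":0,"az":0}
    - {"fingers":-1,"x":0,"y":0,"z":0,"ax":0,"ay":0,"az":0}
    - {"fingers":-1,"x":0,"y":0,"z":0,"ax":0,"ay":0,"az":0}
    - {"fingers":-1,"x":0,"y":0,"z":0,"ax":0,"ay":0,"az":0}

```text
clock: 21.65
tcp_pos: [0.4419, -0.3426, 0.026]
orientation: [2.222, 2.22, 0.001]
contact_force: [-1.1, 0.2, 5.2]
grip_width: 0.0356
gripper_force: 24.4
```

>>> arm_command:
  rows:
    - {"fingers":-1,"x":0,"y":0,"z":-0.01,"ax":0,"ay":0,"az":0}
    - {"fingers":-1,"x":0,"y":0,"z":-0.02,"ax":0,"ay":0,"az":0}
    - {"fingers":-1,"x":0,"y":0,"z":-0.03,"ax":0,"ay":0,"az":0}
    - {"fingers":-1,"x":0.01,"y":0,"z":-0.03,"ax":0,"ay":0,"az":0}
    - {"fingers":-1,"x":0.025,"y":0.01,"z":0,"ax":0,"ay":0,"az":0}
    - {"fingers":-1,"x":0.025,"y":0.02,"z":0,"ax":0,"ay":0,"az":0}
    - {"fingers":-1,"x":0.025,"y":0.025,"z":0,"ax":0,"ay":0,"az":0}
    - {"fingers":-1,"x":0.025,"y":0.025,"z":0,"ax":0,"ay":0,"az":0}
    - {"fingers":-1,"x":0.025,"y":0.025,"z":0,"ax":0,"ay":0,"az":0}
    - {"fingers":-1,"x":0.025,"y":0.025,"z":0,"ax":0,"ay":0,"az":0}

```text
clock: 22.48
tcp_pos: [0.5726, -0.1811, 0.1161]
orientation: [2.222, 2.221, 0.001]
contact_force: [1.5, -0.3, -1.4]
grip_width: 0.0359
gripper_force: 25.1
```

>>> arm_command:
  rows:
    - {"fingers":-1,"x":0.0185,"y":0.025,"z":0,"ax":0,"ay":0,"az":0}
    - {"fingers":-1,"x":0,"y":0.025,"z":0,"ax":0,"ay":0,"az":0}
    - {"fingers":-1,"x":0,"y":0.02,"z":0,"ax":0,"ay":0,"az":0}
    - {"fingers":-1,"x":0,"y":0.0085,"z":0,"ax":0,"ay":0,"az":0}
    - {"fingers":-1,"x":0,"y":0,"z":0,"ax":0,"ay":0,"az":0}
    - {"fingers":-1,"x":0,"y":0,"z":0,"ax":0,"ay":0,"az":0}
    - {"fingers":-1,"x":0,"y":0,"z":0,"ax":0,"ay":0,"az":0}

```text
clock: 23.07
tcp_pos: [0.6483, -0.1649, 0.1153]
orientation: [-2.223, -2.218, 0.002]
contact_force: [-0.3, -0.3, -0.2]
grip_width: 0.0358
gripper_force: 25.1
```

The y travel came out 26 mm short because I summed the rows wrongly. I correct it and lower.

>>> arm_command:
  rows:
    - {"fingers":-1,"x":0.015,"y":0.001,"z":0,"ax":0,"ay":0,"az":0}
    - {"fingers":-1,"x":0.0105,"y":0,"z":0.01,"ax":0,"ay":0,"az":0}
    - {"fingers":-1,"x":0,"y":0,"z":0.02,"ax":0,"ay":0,"az":0}
    - {"fingers":-1,"x":0,"y":0,"z":0.02,"ax":0,"ay":0,"az":0}
    - {"fingers":-1,"x":0,"y":0,"z":0.01,"ax":0,"ay":0,"az":0}
    - {"fingers":-1,"x":0,"y":0,"z":0.005,"ax":0,"ay":0,"az":0}
    - {"fingers":-1,"x":0,"y":0,"z":0.003,"ax":0,"ay":0,"az":0}
    - {"fingers":-1,"x":0,"y":0,"z":0.001,"ax":0,"ay":0,"az":0}
    - {"fingers":-1,"x":0,"y":0,"z":0.001,"ax":0,"ay":0,"az":0}
    - {"fingers":-1,"x":0,"y":0,"z":0,"ax":0,"ay":0,"az":0}

```text
clock: 23.9
tcp_pos: [0.6516, -0.1387, 0.046]
orientation: [2.222, 2.22, 0.001]
contact_force: [0.6, -0.2, -0.2]
grip_width: 0.0359
gripper_force: 25.1
```

>>> arm_command:
  rows:
    - {"fingers":-1,"x":0,"y":0,"z":0.001,"ax":0,"ay":0,"az":0}
    - {"fingers":-1,"x":0,"y":0,"z":0,"ax":0,"ay":0,"az":0}
    - {"fingers":-1,"x":0,"y":0,"z":0,"ax":0,"ay":0,"az":0}

```text
clock: 24.15
tcp_pos: [0.6517, -0.1388, 0.045]
orientation: [2.221, 2.22, 0.001]
contact_force: [0.8, -0.2, 3.0]
grip_width: 0.0356
gripper_force: 25.3
```

Light contact. I release, lift and back away.

>>> arm_command:
  rows:
    - {"fingers":1,"x":0,"y":0,"z":0,"ax":0,"ay":0,"az":0}
    - {"fingers":1,"x":0,"y":0,"z":0,"ax":0,"ay":0,"az":0}
    - {"fingers":1,"x":0,"y":0,"z":0,"ax":0,"ay":0,"az":0}
    - {"fingers":1,"x":0,"y":0,"z":0,"ax":0,"ay":0,"az":0}
    - {"fingers":1,"x":0,"y":0,"z":0,"ax":0,"ay":0,"az":0}
    - {"fingers":1,"x":0,"y":0,"z":-0.02,"ax":0,"ay":0,"az":0}
    - {"fingers":1,"x":0,"y":0,"z":-0.03,"ax":0,"ay":0,"az":0}
    - {"fingers":1,"x":0,"y":0,"z":-0.03,"ax":0,"ay":0,"az":0}
    - {"fingers":1,"x":0,"y":0,"z":-0.03,"ax":0,"ay":0,"az":0}
    - {"fingers":1,"x":0,"y":0,"z":-0.03,"ax":0,"ay":0,"az":0}

```text
clock: 24.98
tcp_pos: [0.6508, -0.1386, 0.1856]
orientation: [-2.222, -2.22, 0.001]
contact_force: [0.0, -0.3, -0.9]
grip_width: 0.0859
gripper_force: 0.0
```

>>> arm_command:
  rows:
    - {"fingers":1,"x":0,"y":-0.03,"z":0,"ax":0,"ay":0,"az":0}
    - {"fingers":1,"x":0,"y":-0.03,"z":0,"ax":0,"ay":0,"az":0}
    - {"fingers":1,"x":0,"y":-0.03,"z":0,"ax":0,"ay":0,"az":0}
    - {"fingers":1,"x":0,"y":-0.03,"z":0,"ax":0,"ay":0,"az":0}
    - {"fingers":1,"x":0,"y":-0.03,"z":0,"ax":0,"ay":0,"az":0}
    - {"fingers":1,"x":0,"y":0,"z":0,"ax":0,"ay":0,"az":0}
    - {"fingers":1,"x":0,"y":0,"z":0,"ax":0,"ay":0,"az":0}
    - {"fingers":1,"x":0,"y":0,"z":0,"ax":0,"ay":0,"az":0}

```text
clock: 25.65
tcp_pos: [0.502, -0.1383, 0.1847]
orientation: [2.221, 2.221, 0.002]
contact_force: [0.7, 0.1, 0.2]
grip_width: 0.0855
gripper_force: 0.0
```

```bash
python3 look.py .053 .6505 -.1385 c scene; python3 look.py .062 .648 -.058;python3 look.py .080 .635 .118; python3 look.py .071 .642 .031
```

```text
scene (array([ 0.6515, -0.1372]), 0.0375, 203, np.float64(0.053))
top (array([ 0.652 , -0.1393]), 0.0356, 115, np.float64(0.056))
[ 0.5024 -0.1384  0.1844] 0.08535644972928116
scene (array([ 0.6495, -0.0576]), 0.0457, 258, np.float64(0.0623))
top (array([ 0.6485, -0.0593]), 0.046, 156, np.float64(0.0653))
[ 0.5019 -0.1385  0.1842] 0.08572854324175304
scene (array([0.6371, 0.119 ]), 0.0667, 372, np.float64(0.0804))
top (array([0.6361, 0.1169]), 0.0666, 239, np.float64(0.0827))
[ 0.5015 -0.1385  0.1842] 0.0855607464814729
scene (array([0.6434, 0.0308]), 0.0564, 314, np.float64(0.0714))
top (array([0.6425, 0.0294]), 0.0562, 198, np.float64(0.074))
[ 0.5013 -0.1385  0.1842] 0.08515320246352016
```

View pics/c_scene.png

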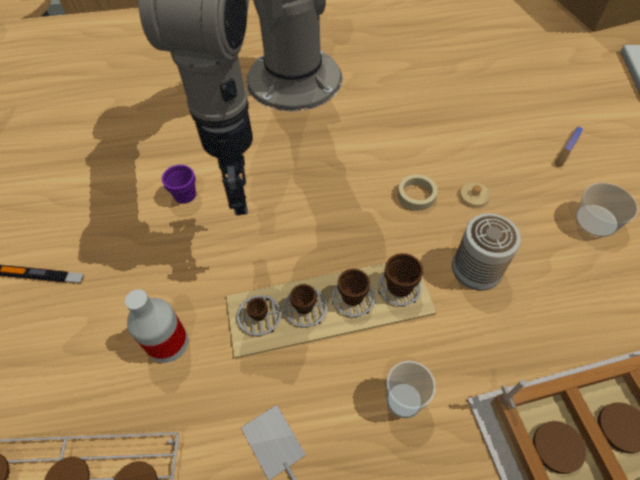

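All four pots stand upright and centred in falling size from the dryer: XL at (403,272), L (353,287), M (303,298) and S (257,309). The bottle at (158,328) has not moved.

```bash
python3 -c "from bench import r; print(r.hand_in())"
```

```text
the job is handed in; nothing more can be done
None
```

The job is handed in: all four pots stand upright within about 2 mm of their trivet centres (camera-measured), biggest next to the dryer and smallest by the bottle, and the bottle stands where it was; hand-in returned no verdict.

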